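# Clear the inclined stamping stand, load the carton and stamp it

### The arm

A 7-joint arm with a two-finger parallel gripper is mounted at the origin on a cart in front of the work surface, level with it; the furniture and walls round the work are solid. World frame = base frame: x ahead of the robot, y to its left, z up, the work surface at z = 0. Lengths are in m, angles in rad, forces in N, time in s.
With the tool pointing down it reaches from about 0.35 to 0.9 m from the base axis. Payload 19.9 kg.
Tool frame: the origin (TCP) lies midway between the tips of the shut fingers; the grasp point (between the pads) lies 19 mm behind it; z points along the fingers, y is the line along which they close (so a half turn about z gives the same grasp; the last joint's range is limited). The gripper opens to 94 mm and grips with 3 to 60 N. Pads are 16 mm wide; open, the fingers measure 119 mm over their backs; the gripper's body (75 mm by 177 mm) begins 78 mm behind the grasp point.
Start: joints at [-1.323, 0.417, -0.01, 1.614, 0.005, 1.111, -0.053], TCP at [0.179, 0.599, 0.205] pointing down, gripper open.
Joint ranges: [-2.81, 2.81], [-0.39, 2.02], [-1.27, 1.25], [0.06, 2.57], [-1.19, 4.33], [0.19, 2], [-2.82, 2.82]. Speed limits (rad/s): [1.89, 1.89, 2.39, 2.39, 3.01, 3.01, 3.01].

### API

Orientations are given as a unit quaternion [w, x, y, z].
In Python, from workcell import * gives the robot as it stands.
- The arm moves only by the shell command python3 -m inch 'ROWS' [OPENING] [FORCE]. ROWS is JSON, a list of rows, each an object with "dp": the shift along the tool's x, y, z scaled (see below), a list of three; "twist": the turn, a rotation vector about the tool's x, y, z scaled (see below), a list of three. In form: [{"dp": [tx, ty, tz], "twist": [wx, wy, wz]}, ...]. A call has 1 to 20 rows; each row is the pose to reach, as a shift and turn from the pose commanded when the call began, along the tool's axes at that moment; what a row does not reach only later rows make up. The controller multiplies each number of a shift by 10 cm and each number of a turn by 60 degrees. A row lasts 1/12 s, in which the tool goes at most 41.7 mm and 7.16 degrees, less where a joint would pass 70% of its speed; a pose out of reach is approached as far as the arm can. A call with a number of a shift or a turn outside -1 to 1 is refused whole. A call with a gripper value outside its range is refused whole. OPENING is the opening, from 0 (shut) to 1 (fully open), set as the call begins (- or left out, the last holds). The fingers move at their own pace and stop on an object; FORCE is the grip in N (left out, the last holds). Time passes only in rows, so rows that repeat a pose let the fingers close. It gives the time, the measured TCP pose, the force, the opening and the grip force at its end, in the units of the state.
- get_state(): the state, without advancing time (a new reading comes with each control period).
- snapshot(name): name is "scene" or "top"; returns a dict with "img" (420x560x3 uint8, red, green, blue), "depth" (420x560 float32, m along the optical axis (not along the pixel's ray), 0 where there is no reading), "camera_matrix" (3x3 intrinsics, pixels), "position" and "rotation" of the camera in the world. Camera axes: x right, y down, z forward; pixel columns grow to the right and rows downward; lengths in m; the calibration is good to about 2 mm. A picture is of the moment at which its call begins.
- job_done(): hands the job in; it is judged then, once.
The state is a dict: "time_s": time; "q": joint angles; "qvel": joint speeds; "tau": joint torques, N m; "tool_pos": TCP position; "tool_rot": TCP orientation; "contact_force": force on the tool from outside, world axes, zero at the start; "torque": the same for the moment, N m; "width": opening from 0.0 (shut) to 1.0 (fully open); "grip_force": force on a finger pad.
Only numpy, scipy, OpenCV 4.12 (cv2) and the standard library are available. Lean on these libraries where they do the work, as an engineer would, in place of code of your own. Each camera call takes 0.05 s, during which the arm holds its last target. There are 200 camera calls.

### The job

Take the roll of amber tape off the inclined bed of the stamping stand and lay it flat in the grey tray. Then put the brown label carton on the bed, flat between the side guides, lengthwise up the slope and with its lower end against the front lip, and let go of it. Finally push the red plunger head all the way down to its stop and let it spring back up; the carton stays in the stand and nothing else on the bench is to be knocked over or shifted.

Things in the scene. Friction and masses are not known exactly. Their poses are not given: they have to be found in the camera images.
- stand: Stamping stand, fixed to the bench: grey base plate 170x120x12 (long side along its x). Origin: centre of the base's underside; z up, x points to its rear (high) side; its low, open front faces the robot, give or take 20 degrees.
- stamp_bed: Inclined aluminium bed of the stand, 74 wide, rising 30 deg toward the rear. Origin: on the bed surface, middle of the inner face of the low front lip, 50 above the bench. x up the slope, y across, z square to the bed (leans 30 deg from vertical toward the front). Lip 7 high, 6 thick (x -6 to 0). Side guides 4 high, 6 wide, inner faces at y = -27 and +27, x 0 to 100.
- stamp_arm (a point): Middle of the front edge of the fixed blue stamp arm's underside: 49 up the slope (bed x), 54 above the bed. The arm (26 wide, 12 thick) runs back from here to a blue column at bed x 105 to 125, 34 wide, 66 high. The carton goes in and out below arm and foot from the low front end.
- stamp_foot (a point): Centre of the underside of the stamp's round steel foot (20 dia), at bed x 62, y 0: 49 above the bed at rest, 34 when pressed home. A soft 2 thick rubber face below it then just meets the carton's top (the soft face offers no resistance).
- plunger (a joint): Travel of the spring stamp plunger in m: 0 = up at rest, 0.015 = down at its hard stop. Moves along bed -z. Spring force about 2 N at rest and 7.5 N at the stop; springs back up by itself.
- plunger_top (a point): Centre of the flat top of the red round plunger head (34 dia x 12 thick), 94 above the bed at rest, at x 62, y 0 of the bed; moves with the plunger.
- tray: Shallow grey open tray, fixed, 170 (its x) x 125 (its y) x 22 high outside, walls and floor 4 thick. Origin: centre of the underside, z up.
- tape: Roll of amber tape, round, 66 dia x 19 (z), 0.05 kg, with a small loose end sticking out at its -y side. Origin: underside, 2 from the roll's axis: the axis is at y = +2 of its frame. At the start it lies flat on top of the two side guides at the low end of the inclined bed, its rim against the lip (underside 4 above the bed, axis about 33 up the slope, its far part below the stamp foot), its x and y along the bed's.
- carton: Brown cardboard carton of labels, 46 (x) x 70 (y) x 32 (z), a rigid block of roughly 0.05 kg. Origin: centre of its underside, z up. Starts flat on the bench, the solvent bottle 11 to 18 from its -y end, the solder spool 12 to 24 from its +y end, the heat sink 50 or more beside its -x face.
- solder_spool: Bystander, loose: blue-flanged spool of solder, 58 dia x 48 high. Origin: centre of the underside.
- solvent_bottle: Bystander, loose: white bottle with a black and white top, 64 dia x 114 high. Origin: centre of the underside.
- heat_sink: Bystander, loose: black finned heat sink, 45x45x23. Origin: centre of the underside.
- swab_jar: Bystander, loose: clear jar of swabs, 55 dia, 89 high with the swabs. Origin: centre of the underside.
- flux_bottle: Bystander, loose: slim amber bottle, 30 dia x 81 high. Origin: centre of the underside.
- key_case: Bystander, loose: red hex key case lying flat, 24x98x16. Origin: centre of the underside.
Things that resemble listed ones, but are neither listed nor needed, are in the scene too. There is more than one size of the tape; the one meant has the size given above.

How it is judged:
On the way, in this order (a step that is already met when the one before it is completed fails the run):
1. the tape roll lies flat in the tray, let go (x of tape in the frame of tray between -0.052 and 0.052 m and y of tape in the frame of tray between -0.03 and 0.03 m and z of tape in the frame of tray between -0.002 and 0.01 m and angle between the z axis of tape and the z axis of tray, either way round below 0.15 rad and contact force between the fingers and tape below 0.05 N), for 0.2 s.
2. the carton is seated on the bed against the lip, let go (x of carton in the frame of stamp_bed between 0.03 and 0.042 m and y of carton in the frame of stamp_bed between -0.007 and 0.007 m and z of carton in the frame of stamp_bed between -0.003 and 0.005 m and angle between the y axis of carton and the x axis of stamp_bed, either way round below 0.15 rad and contact force between the fingers and carton below 0.05 N), for 0.2 s.
3. the plunger is down at its stop over the seated carton (x of carton in the frame of stamp_bed between 0.03 and 0.042 m and y of carton in the frame of stamp_bed between -0.007 and 0.007 m and z of carton in the frame of stamp_bed between -0.003 and 0.005 m and angle between the y axis of carton and the x axis of stamp_bed, either way round below 0.15 rad and value of joint plunger above 0.0135 m), for 0.1 s.
At the end, for the whole second after the job is handed in: Tape roll flat on the tray floor; carton flat on the bed (5 mm), lower end within 7 mm of the lip, within 7 mm of the middle line and 0.15 rad of its direction; plunger up within 1.5 mm; all at rest (x of tape in the frame of tray between -0.052 and 0.052 m and y of tape in the frame of tray between -0.03 and 0.03 m and z of tape in the frame of tray between -0.002 and 0.01 m and angle between the z axis of tape and the z axis of tray, either way round below 0.15 rad and x of carton in the frame of stamp_bed between 0.03 and 0.042 m and y of carton in the frame of stamp_bed between -0.007 and 0.007 m and z of carton in the frame of stamp_bed between -0.003 and 0.005 m and angle between the y axis of carton and the x axis of stamp_bed, either way round below 0.15 rad and value of joint plunger below 0.0015 m and linear speed of each of carton, tape below 0.02 m/s); the robot touches nothing.
It fails at once if a bystander is shifted by more than 30 mm or tipped over (distance of any of solder_spool, solvent_bottle, heat_sink, swab_jar, flux_bottle, key_case from where it was at the start of the episode above 0.03 m or angle between any of solder_spool, solvent_bottle, heat_sink, swab_jar, flux_bottle, key_case's own z axis and vertical above 0.6 rad).
It fails at once if the plunger is pushed to its stop before the carton is in place (value of joint plunger above 0.0135 m and not (x of carton in the frame of stamp_bed between 0.03 and 0.042 m and y of carton in the frame of stamp_bed between -0.007 and 0.007 m and z of carton in the frame of stamp_bed between -0.003 and 0.005 m and angle between the y axis of carton and the x axis of stamp_bed, either way round below 0.15 rad)).
It also fails if it takes over 67 s, if anything falls off the work surface, if the arm or the gripper's body presses on something with over 40 N, if the wrist force passes 120 N, or if a joint passes its speed limit or range.

## Working session

There is one attempt and no reset: what is moved stays moved. The work goes in short steps, Python scripts to look and compute and a shell command to move; the robot and the scene stay as the last step left them, time stands still between calls to the robot, and variables do not carry over. Pictures are saved under pics/ and viewed, at most 12 in all, crops included, and the job is handed in when it is done.

```bash
ls; mkdir -p pics
cat > h.py <<'E'
from workcell import *
import numpy as np, cv2
from scipy.spatial.transform import Rotation as R
def rot(q): 
    q=np.asarray(q,float)
    return q if q.shape==(3,3) else R.from_quat(q,scalar_first=True).as_matrix()
def cloud(s):
    K=s["camera_matrix"]; d=s["depth"]; v,u=np.mgrid[:420,:560]
    p=np.stack([(u-K[0][2])/K[0][0]*d,(v-K[1][2])/K[1][1]*d,d],-1)
    return p@rot(s["rotation"]).T+np.asarray(s["position"])
E
python3 - <<'E'
from h import *
a=snapshot("scene");b=snapshot("top")
for n,s in(("scene",a),("top",b)):
    cv2.imwrite(f"pics/{n}0.png",cv2.resize(s["img"][:,:,::-1],(800,600)));np.savez(f"{n}0.npz",**s);print(n,s["position"],s["rotation"],s["camera_matrix"])
print(get_state())
E
```

```text
pics
scene [ 0.0703349  -1.03448426  0.75927475] [-0.49722859  0.84201927 -0.17666324  0.1120597 ] [[430.75338516   0.         276.21710361]
 [  0.         430.75338516 210.89634901]
 [  0.           0.           1.        ]]
top [ 0.37686742 -0.03729596  1.47438406] [-0.04971716  0.70762403 -0.70399876  0.03438292] [[528.72594184   0.         279.60165052]
 [  0.         528.72594184 213.68242085]
 [  0.           0.           1.        ]]
{'time_s': 0.1, 'q': array([-1.3224632 ,  0.41791307, -0.01028909,  1.61408248,  0.00468239,
        1.11068935, -0.05299854]), 'qvel': array([-1.64437608e-04, -4.99964112e-04,  2.83394612e-04, -1.84647040e-03,
       -7.75163607e-05,  1.65808318e-03, -4.42077587e-04]), 'tau': array([ 2.01388801e-03, -8.52583122e+01,  6.39953557e-01, -4.26699364e+01,
       -4.88973164e-02,  1.63329189e-02,  6.00621820e-05]), 'tool_pos': array([0.17854108, 0.59861969, 0.2049019 ]), 'tool_rot': array([-4.03615357e-05,  1.44415403e-01,  9.89517006e-01, -5.32683174e-04]), 'contact_force': array([-0.69214315,  0.45738876,  0.57276749]), 'torque': array([-0.01741071, -0.03323561, -0.01231988]), 'grip_force': 0.0, 'width': 0.9987488141619386}
```

View pics/scene0.png

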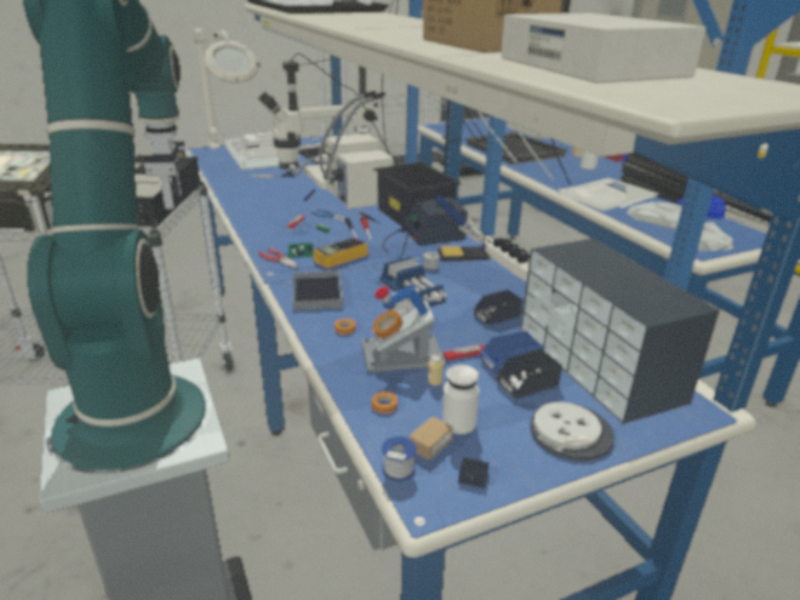

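View pics/top0.png

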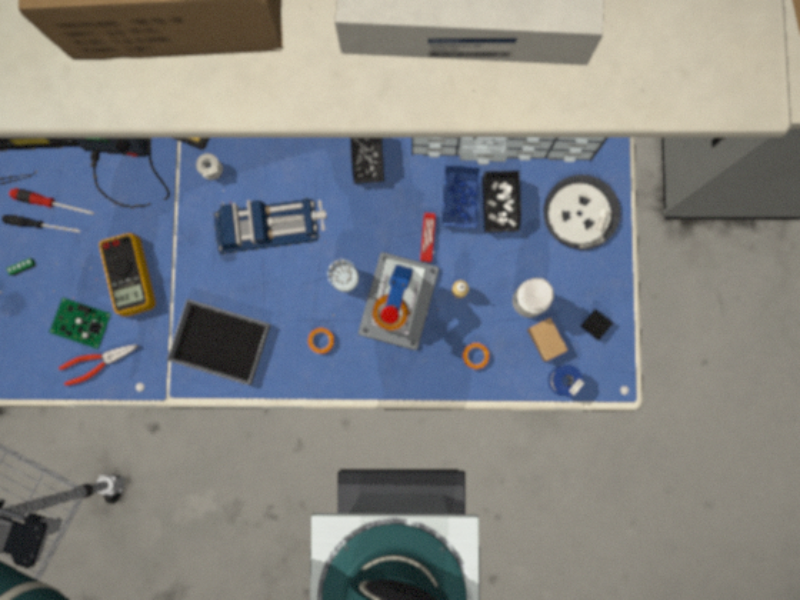

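The top view (800x600 scale) shows the stand at (400,300) with the tape on it, the tray at (220,342) and the carton at (548,340). The carton has the bottle above it at (533,296), the spool below at (566,380) and the heat sink to the right at (597,324). The jar is at (343,275), the flux bottle at (460,288) and the key case at (428,236). The loose small orange rolls are decoys.

```bash
cat >> h.py <<'E'
def blob(P,img,roi,zr,hsv=None,show=None):
    """top-view: mask by roi (x0,x1,y0,y1 px in 800 scale), height range, hsv range -> world xy rect + mean"""
    m=np.zeros((420,560),np.uint8); x0,x1,y0,y1=[int(k*0.7) for k in roi]; m[y0:y1,x0:x1]=1
    m&=((P[...,2]>zr[0])&(P[...,2]<zr[1])).astype(np.uint8)
    if hsv is not None: m&=(cv2.inRange(cv2.cvtColor(img,cv2.COLOR_RGB2HSV),np.array(hsv[0]),np.array(hsv[1]))>0).astype(np.uint8)
    n,l,st,_=cv2.connectedComponentsWithStats(m)
    if n<2: return None
    k=1+np.argmax(st[1:,4]); q=P[l==k]
    r=cv2.minAreaRect((q[:,:2]*1000).astype(np.float32))
    return dict(n=len(q),mean=q.mean(0).round(4),rect=np.round(np.r_[r[0],r[1],r[2]],1),z=np.percentile(q[:,2],[5,50,95]).round(4))
E
python3 - <<'E'
from h import *
s=dict(np.load("top0.npz"));P=cloud(s);im=s["img"]
for n,roi,z,h in [
 ("benchz",(290,310,360,390),(-.1,.1),None),
 ("tray",(160,280,290,395),(.012,.04),None),("trayall",(160,280,290,395),(-.1,.04),((0,0,0),(180,110,110))),
 ("carton",(520,575,310,370),(.02,.05),((5,50,80),(25,255,255))),
 ("base",(355,445,245,355),(.005,.02),None),
 ("red",(375,405,300,330),(.1,.3),((0,130,80),(5,255,255))),
 ("tape",(360,420,285,335),(.05,.16),((7,130,80),(22,255,255))),
 ("blue",(380,420,260,310),(.1,.3),((95,130,40),(125,255,255))),
 ("spool",(540,595,358,405),(.03,.08),None),("bottle",(505,560,270,325),(.08,.15),None),
 ("sink",(575,620,300,345),(.01,.05),None),("jar",(320,365,250,300),(.03,.12),None),
 ("flux",(445,475,270,305),(.03,.12),None),("key",(415,445,205,265),(.008,.04),None)]:
    print(n,blob(P,im,roi,z,h))
E
python3 - <<'E'
import cv2
a=cv2.imread("pics/top0.png")
import numpy as np
s=np.load("top0.npz")["img"][:,:,::-1]
t=np.load("scene0.npz")["img"][:,:,::-1]
cv2.imwrite("pics/crop1.png",np.hstack([cv2.resize(s[165:255,240:325],(400,424)),cv2.resize(t[190:275,245:330],(400,424))]))
E
```

```text
benchz {'n': 308, 'mean': array([0.4181, 0.1897, 0.001 ]), 'rect': array([418.3, 189.9,  58.6,  38.3,   0.5]), 'z': array([-0.004 ,  0.0011,  0.0062])}
tray {'n': 405, 'mean': array([0.4803, 0.3506, 0.0212]), 'rect': array([479.9, 348.2, 174.8, 125.1,  73.7]), 'z': array([0.0135, 0.0214, 0.0282])}
trayall {'n': 2706, 'mean': array([0.4786, 0.3462, 0.0077]), 'rect': array([478. , 345.4, 173.5, 121.4,  73.6]), 'z': array([0.0011, 0.007 , 0.0191])}
carton {'n': 451, 'mean': array([ 0.4858, -0.2873,  0.0331]), 'rect': array([ 486.2, -288.2,   69. ,   48. ,   27. ]), 'z': array([0.0272, 0.0332, 0.0377])}
base {'n': 1328, 'mean': array([ 0.5597, -0.0083,  0.013 ]), 'rect': array([580.8,  -4.7, 129.5, 211.4,  73.3]), 'z': array([0.0074, 0.013 , 0.0184])}
red {'n': 104, 'mean': array([0.517 , 0.0102, 0.1645]), 'rect': array([517.3,  10.7,  30.3,  24.6,  89.5]), 'z': array([0.1574, 0.1648, 0.1713])}
tape {'n': 216, 'mean': array([0.5242, 0.0136, 0.0848]), 'rect': array([527.2,  12.1,  63.3,  54.5,  67. ]), 'z': array([0.0691, 0.0834, 0.0998])}
blue {'n': 262, 'mean': array([ 0.5714, -0.0059, 
[... 318 characters left out ...]
 'rect': array([ 562.4, -253.5,   58.7,   59.6,   87. ]), 'z': array([0.0833, 0.1128, 0.1185])}
sink {'n': 152, 'mean': array([ 0.5167, -0.3867,  0.0182]), 'rect': array([ 517.8, -386.6,   43.3,   44.9,   46.8]), 'z': array([0.0111, 0.0184, 0.0246])}
jar {'n': 151, 'mean': array([0.6089, 0.104 , 0.0562]), 'rect': array([607.3, 104.3,  55. ,  53.8,  21.7]), 'z': array([0.0333, 0.0566, 0.0891])}
flux {'n': 102, 'mean': array([ 0.5809, -0.1203,  0.0526]), 'rect': array([ 582.8, -121. ,   27.3,   29.5,   88.5]), 'z': array([0.0401, 0.0508, 0.0678])}
key {'n': 301, 'mean': array([ 0.685 , -0.0576,  0.0152]), 'rect': array([683.6, -57.5,  32.1, 105.2,  79.7]), 'z': array([0.0102, 0.0152, 0.021 ])}
```

View pics/crop1.png

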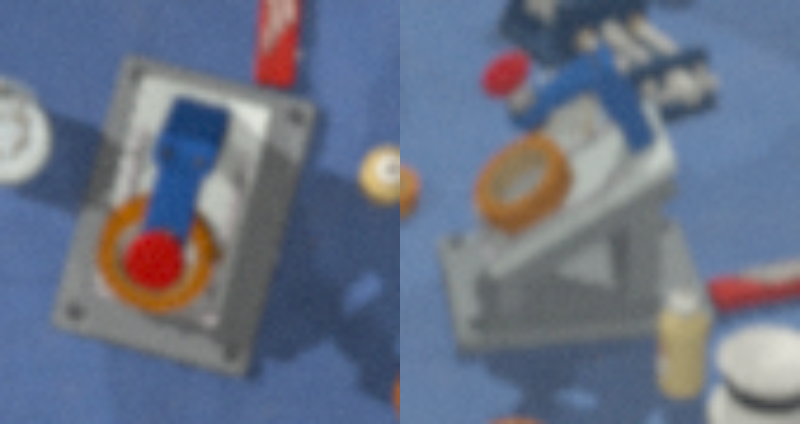

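The crop shows the stand from above: red head at about (155,260), base corners at about (130,62), (308,100), (245,372) and (55,320). The bed therefore heads roughly -15°, with its low end towards the robot. The tape lies under the head. I'll refine this by casting rays onto known planes.

```bash
cat >> h.py <<'E'
def ray(s,uv,z):
    uv=np.atleast_2d(np.asarray(uv,float));K=s["camera_matrix"]
    d=np.c_[(uv[:,0]-K[0][2])/K[0][0],(uv[:,1]-K[1][2])/K[1][1],np.ones(len(uv))]@rot(s["rotation"]).T
    o=np.asarray(s["position"]); return o+d*((z-o[2])/d[:,2])[:,None]
def cmask(s,roi,lo,hi):
    m=cv2.inRange(cv2.cvtColor(s["img"],cv2.COLOR_RGB2HSV),np.array(lo),np.array(hi)); k=np.zeros_like(m)
    x0,x1,y0,y1=[int(v*.7) for v in roi]; k[y0:y1,x0:x1]=255; m&=k
    n,l,st,c=cv2.connectedComponentsWithStats(m); j=1+np.argmax(st[1:,4]); return (l==j),c[j],st[j]
def rect(s,m,z):
    v,u=np.nonzero(m); w=ray(s,np.c_[u,v],z)[:,:2]*1000
    r=cv2.minAreaRect(w.astype(np.float32)); return np.round(np.r_[w.mean(0),r[0],r[1],r[2]],1)
E
python3 - <<'E'
from h import *
t=dict(np.load("top0.npz"));s=dict(np.load("scene0.npz"));P=cloud(t);Q=cloud(s)
for n,c,roi in(("top",t,(375,405,300,330)),("scene",s,(370,395,283,302))):
    m,ce,st=cmask(c,roi,(0,130,80),(6,255,255)); print("red",n,st,rect(c,m,.1624))
m,ce,st=cmask(s,(410,455,415,460),(5,60,60),(25,255,255)); print("carton scene",st, rect(s,m,.032))
m,ce,st=cmask(t,(520,575,310,370),(5,50,80),(25,255,255)); print("carton top",st, rect(t,m,.032))
# blue column/arm direction
m,ce,st=cmask(t,(380,420,255,310),(100,130,40),(125,255,255)); q=P[m]; print("blue",st,q.mean(0))
m&=P[...,2]>.12; v=P[m][:,:2]; ax=np.linalg.svd(v-v.mean(0),full_matrices=0)[2][0]; print("blue yaw",np.degrees(np.arctan2(*(ax*np.sign(ax[0]))[::-1])))
# base corners (crop px -> image px) on z=.012
cor=np.array([[130,62],[308,100],[245,372],[55,320]])/4.708+[240,165]
w=ray(t,cor,.012); print(w.round(4), "centre",w.mean(0).round(4)); 
e=(w[0]+w[1]-w[2]-w[3]); print("yaw",np.degrees(np.arctan2(e[1],e[0])),[np.linalg.norm(w[i]-w[i-1]).round(3) for i in range(4)])
# bed points: surface cloud both cameras, aluminium: fit lateral extents
for c,C in((t,P),(s,Q)):
    a=np.radians(-14.5);h=np.array([np.cos(a),np.sin(a)]);l=np.array([-h[1],h[0]])
    r=C[...,:2]-[.511,.012]; X=r@h;Y=r@l;Z=C[...,2]
    k=(X>.0)&(X<.09)&(abs(Y)<.06)&(abs(Z-.05-X*np.tan(np.pi/6))<.012)
    for x0 in(.03,.06): 
        kk=k&(abs(X-x0)<.02)
        if kk.sum()>20: print("bed Y ext",x0,kk.sum(),np.percentile(Y[kk],[2,98]).round(4))
E
```

```text
red top [266 215  13  12 108] [516.8  10.2 517.5  10.1  30.3  26.9  63.6]
red scene [268 203   1   1   1] [520.5  10.9 520.5  10.9   0.    0.    0. ]
carton scene [288 293  28  28 389] [ 477.6 -298.9  474.3 -299.6   96.3   50.7   36.5]
carton top [370 223  27  29 463] [ 485.6 -287.3  485.7 -287.1   69.    49.2   27. ]
blue [272 187  16  28 263] [ 0.57069093 -0.00598169  0.16060527]
blue yaw -8.764896641953209
[[ 0.6521  0.0294  0.012 ]
 [ 0.6294 -0.0768  0.012 ]
 [ 0.4673 -0.0399  0.012 ]
 [ 0.4974  0.0723  0.012 ]] centre [ 0.5615 -0.0038  0.012 ]
yaw -14.135585991296661 [np.float64(0.16), np.float64(0.109), np.float64(0.166), np.float64(0.116)]
bed Y ext 0.03 119 [-0.0371  0.0354]
bed Y ext 0.06 234 [-0.0372  0.0355]
bed Y ext 0.03 147 [-0.0421  0.027 ]
bed Y ext 0.06 210 [-0.0411  0.0283]
```

```bash
cat >> h.py <<'E'
Y0=np.radians(-14.4); BO=np.array([.5105,.0113,.05])
def bedR(yaw=Y0):
    h=np.array([np.cos(yaw),np.sin(yaw),0]);l=np.array([-h[1],h[0],0]);z=np.array([0,0,1.])
    c,s=np.cos(np.pi/6),.5
    return np.c_[c*h+s*z,l,c*z-s*h]
def toolR(F,a):
    "tool with -x ahead along frame x, z into -frame z, leaning a deg (fingers point ahead)"
    a=np.radians(a);d=F@[np.sin(a),0,-np.cos(a)];y=F[:,1];return np.c_[np.cross(y,d),y,d]
def flat(yaw): return R.from_euler('z',yaw).as_matrix()
def go(p,T):
    "needed shift (units of 100mm) and turn (units of 60 deg) in present tool axes"
    s=get_state();C=rot(s["tool_rot"]); 
    print("dp",(C.T@(np.asarray(p)-s["tool_pos"])/.1).round(3),"tw",(R.from_matrix(C.T@T).as_rotvec(degrees=True)/60).round(3))
def bed(p): return BO+bedR()@np.asarray(p)/1000
def st():
    s=get_state();print("t",round(s["time_s"],2),"pos",s["tool_pos"].round(4),"bed",(bedR().T@(s["tool_pos"]-BO)*1000).round(1),"q",s["q"].round(2),"F",s["contact_force"].round(1),"w",round(s["width"]*94,1),"g",round(s["grip_force"],1))
E
r='[{"dp":[-0.74,-0.93,0],"twist":[0,0,0]},{"dp":[-0.74,-0.93,0],"twist":[0,0,0]},{"dp":[-0.74,-0.93,0],"twist":[0,0,0]}]'
python3 -m inch '[{"dp":[-0.74,-0.93,0],"twist":[0,0,0]},{"dp":[-0.74,-0.93,0],"twist":[0,0,0]},{"dp":[-0.74,-0.93,0],"twist":[0,0,0]}]' 1
python3 -m inch '[{"dp":[-0.74,-0.93,0],"twist":[0,0,0]},{"dp":[-0.74,-0.93,0],"twist":[0,0,0]},{"dp":[-0.74,-0.93,0],"twist":[0,0,0]}]'
python3 -m inch '[{"dp":[-0.74,-0.93,0],"twist":[0,0,0]},{"dp":[-0.74,-0.93,0],"twist":[0,0,0]},{"dp":[-0.74,-0.93,0],"twist":[0,0,0]}]'
python3 -m inch '[{"dp":[-0.74,-0.93,0],"twist":[0,0,0]},{"dp":[-0.74,-0.93,0],"twist":[0,0,0]},{"dp":[-0.74,-0.93,0],"twist":[0,0,0]}]'
python3 -m inch '[{"dp":[-0.74,-0.93,0],"twist":[0,0,0]},{"dp":[-0.74,-0.93,0],"twist":[0,0,0]},{"dp":[-0.74,-0.93,0],"twist":[0,0,0]},{"dp":[-0.74,-0.93,0],"twist":[0,0,0]}]'
python3 -c "
from h import *
st(); T=toolR(bedR(),10); print(T[:,2]); go(bed([-75,0,9]),T); go(bed([-60,0,80]),T)"
```

```text
time_s: 0.35
tool_pos: [0.2235, 0.4863, 0.2048]
tool_rot: [-0.0, 0.144, 0.99, -0.001]
contact_force: [-0.2, 0.5, 0.9]
width: 0.999
grip_force: 0.0
time_s: 0.6
tool_pos: [0.2678, 0.3757, 0.2052]
tool_rot: [-0.0, 0.145, 0.989, -0.0]
contact_force: [1.4, 0.4, 0.1]
width: 0.999
grip_force: 0.0
time_s: 0.85
tool_pos: [0.312, 0.2655, 0.2054]
tool_rot: [-0.0, 0.145, 0.989, -0.0]
contact_force: [0.5, 0.7, -0.6]
width: 1.0
grip_force: 0.0
time_s: 1.1
tool_pos: [0.3562, 0.1553, 0.2055]
tool_rot: [0.0, 0.145, 0.989, 0.0]
contact_force: [1.6, 0.8, 0.7]
width: 1.005
grip_force: 0.0
time_s: 1.43
tool_pos: [0.4018, 0.0422, 0.2057]
tool_rot: [0.001, 0.148, 0.989, -0.0]
contact_force: [0.9, 0.1, 0.2]
width: 1.0
grip_force: 0.0
t 1.43 pos [0.4018 0.0422 0.2057] bed [-20.    2.9 191.4] q [-0.66 -0.    0.48  2.14  0.    1.01  1.1 ] F [0.9 0.1 0.2] w 94.0 g 0.0
[ 0.62259325 -0.15985478 -0.76604444]
dp [-0.434 -0.008  1.855] tw [-0.015 -0.666 -0.041]
dp [-0.21  -0.019  1.165] tw [-0.015 -0.666 -0.041]
```

```bash
python3 -m inch '[{"dp":[0,0,0],"twist":[-0.015,-0.666,-0.041]},{"dp":[0,0,0],"twist":[-0.015,-0.666,-0.041]},{"dp":[0,0,0],"twist":[-0.015,-0.666,-0.041]},{"dp":[0,0,0],"twist":[-0.015,-0.666,-0.041]},{"dp":[0,0,0],"twist":[-0.015,-0.666,-0.041]},{"dp":[0,0,0],"twist":[-0.015,-0.666,-0.041]},{"dp":[0,0,0],"twist":[-0.015,-0.666,-0.041]}]'
python3 -c "
from h import *
st(); T=toolR(bedR(),10); go(bed([-60,0,80]),T);go(bed([-75,0,9]),T)"
```

```text
time_s: 2.02
tool_pos: [0.4008, 0.0487, 0.2065]
tool_rot: [0.342, 0.114, 0.932, -0.041]
contact_force: [-85.7, -51.4, -81.2]
width: 0.996
grip_force: 0.0
t 2.02 pos [0.4008 0.0487 0.2065] bed [-21.8   8.9 193.3] q [-0.52 -0.28 -0.09  2.57  1.    0.58 -0.08] F [-85.7 -51.4 -81.2] w 93.7 g 0.0
dp [ 0.578 -0.094  1.047] tw [0.007 0.004 0.004]
dp [ 0.851 -0.097  1.719] tw [0.007 0.004 0.004]
```

```bash
python3 -m inch '[{"dp":[-0.1,0,0.08],"twist":[0,0,0]},{"dp":[-0.38,0,0.32],"twist":[0,0,0]},{"dp":[-0.38,0,0.32],"twist":[0,0,0]}]'
python3 - <<'E'
from h import *
st(); T=toolR(bedR(),10); go(bed([-60,0,80]),T);go(bed([-75,0,9]),T)
s=snapshot("scene");cv2.imwrite("pics/scene1.png",cv2.resize(s["img"][:,:,::-1],(800,600)))
st()
E
```

```text
time_s: 2.27
tool_pos: [0.4522, 0.0347, 0.206]
tool_rot: [0.339, 0.115, 0.933, -0.042]
contact_force: [-1.4, -0.4, 0.1]
width: 1.001
grip_force: 0.0
t 2.27 pos [0.4522 0.0347 0.206 ] bed [ 24.    8.2 166.2] q [-0.46 -0.17 -0.    2.5   1.08  0.49 -0.04] F [-1.4 -0.4  0.1] w 94.1 g 0.0
dp [ 0.978 -0.081  0.703] tw [0.003 0.    0.004]
dp [ 1.249 -0.082  1.376] tw [0.003 0.    0.004]
t 2.32 pos [0.45   0.0346 0.2052] bed [ 21.9   7.6 166.6] q [-0.46 -0.17 -0.    2.5   1.08  0.5  -0.04] F [-1.6 -0.9 -0.3] w 94.2 g 0.0
```

View pics/scene1.png

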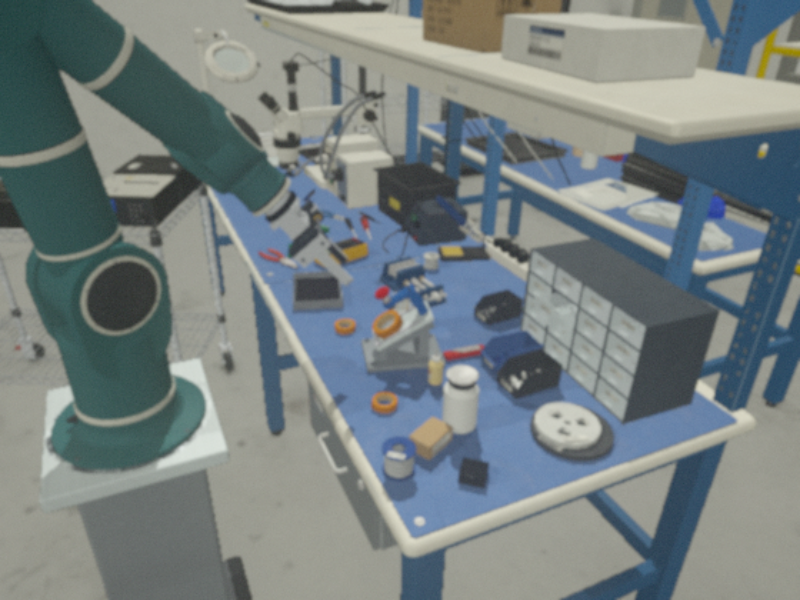

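The view shows the tilted gripper at about (330,255), in front of and above the stand and clear of everything. The force spike has gone; joint 4 had been at its range limit. I'll use less tilt, descend gently, and check the force.

```bash
python3 -m inch '[{"dp":[0.2,-0.01,0.2],"twist":[0,0.03,0]},{"dp":[0.4,-0.03,0.4],"twist":[0,0.06,0]},{"dp":[0.6,-0.04,0.6],"twist":[0,0.083,0]},{"dp":[0.6,-0.04,0.65],"twist":[0,0.083,0]},{"dp":[0.6,-0.04,0.65],"twist":[0,0.083,0]}]'
python3 -c "
from h import *
st(); T=toolR(bedR(),5); go(bed([-75,0,8]),T);go(bed([-75,0,40]),T)"
```

```text
time_s: 2.73
tool_pos: [0.4426, 0.0322, 0.1154]
tool_rot: [0.297, 0.116, 0.947, -0.038]
contact_force: [-0.2, 0.6, 0.1]
width: 1.0
grip_force: 0.0
t 2.73 pos [0.4426 0.0322 0.1154] bed [-28.8   3.4  92.2] q [-0.42  0.05  0.    2.55  1.45  0.36 -0.44] F [-0.2  0.6  0.1] w 94.0 g 0.0
dp [ 0.532 -0.031  0.8  ] tw [ 0.001 -0.003  0.006]
dp [ 0.505 -0.031  0.481] tw [ 0.001 -0.003  0.006]
```

```bash
python3 -c "
from h import *
T=toolR(bedR(),5); go(bed([0,0,50]),T);go(bed([33,0,7]),T)"
```

```text
dp [-0.251 -0.036  0.444] tw [ 0.001 -0.003  0.006]
dp [-0.544 -0.038  0.901] tw [ 0.001 -0.003  0.006]
```

```bash
python3 -m inch '[{"dp":[-0.12,-0.02,0.22],"twist":[0,0,0.006]},{"dp":[-0.25,-0.036,0.44],"twist":[0,0,0.006]},{"dp":[-0.4,-0.036,0.67],"twist":[0,0,0.006]},{"dp":[-0.5,-0.036,0.82],"twist":[0,0,0.006]},{"dp":[-0.54,-0.036,0.9],"twist":[0,0,0.006]},{"dp":[-0.54,-0.036,0.9],"twist":[0,0,0.006]}]'
python3 - <<'E'
from h import *
st(); T=toolR(bedR(),5); go(bed([33,0,7]),T)
s=snapshot("top");cv2.imwrite("pics/top2.png",cv2.resize(s["img"][150:270,220:350,::-1],(650,600)))
t=snapshot("scene");cv2.imwrite("pics/scene2.png",cv2.resize(t["img"][150:280,220:360,::-1],(646,600)))
E
```

```text
time_s: 3.23
tool_pos: [0.5369, 0.0055, 0.0746]
tool_rot: [0.299, 0.12, 0.946, -0.036]
contact_force: [-0.1, -0.7, 0.7]
width: 1.001
grip_force: 0.0
t 3.23 pos [0.5369 0.0055 0.0746] bed [35.7  1.   7.8] q [-0.28  0.3   0.05  2.39  1.93  0.27 -0.79] F [-0.1 -0.7  0.7] w 94.1 g 0.0
dp [ 0.027 -0.01   0.006] tw [ 0.002  0.001 -0.002]
```

View pics/scene2.png

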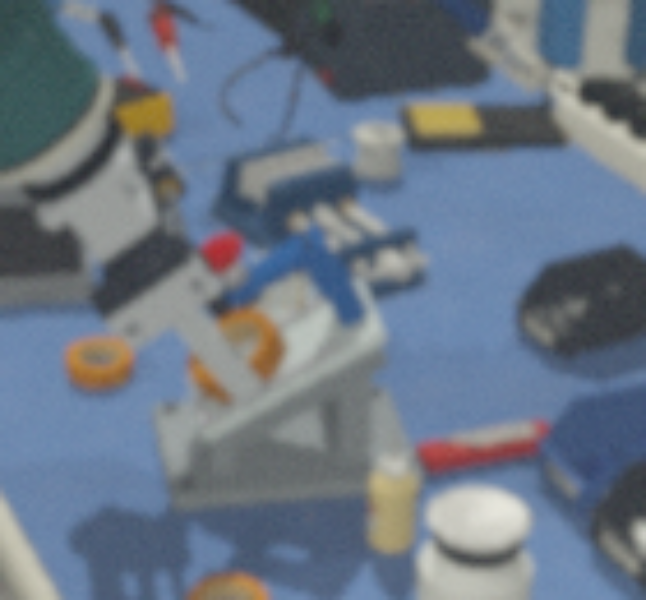

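The view shows the fingers straddling the tape, with a fingertip at (240,390) level with the roll. The palm clears the red head. Closing now.

```bash
python3 -m inch '[{"dp":[0.02,-0.01,0],"twist":[0,0,0]},{"dp":[0.02,-0.01,0],"twist":[0,0,0]},{"dp":[0.02,-0.01,0],"twist":[0,0,0]},{"dp":[0.02,-0.01,0],"twist":[0,0,0]},{"dp":[0.02,-0.01,0],"twist":[0,0,0]},{"dp":[0.02,-0.01,0],"twist":[0,0,0]},{"dp":[0.02,-0.01,0],"twist":[0,0,0]},{"dp":[0.02,-0.01,0],"twist":[0,0,0]},{"dp":[0.02,-0.01,0],"twist":[0,0,0]}]' 0.5 10
python3 -c "
from h import *
st(); T=toolR(bedR(),5); go(bed([33,0,17]),T); go(bed([-50,0,17]),T)"
```

```text
time_s: 4.08
tool_pos: [0.5343, 0.0078, 0.0737]
tool_rot: [0.299, 0.118, 0.946, -0.034]
contact_force: [2.0, 11.2, 2.6]
width: 0.7
grip_force: 10.0
t 4.08 pos [0.5343 0.0078 0.0737] bed [32.6  2.5  8.5] q [-0.27  0.29  0.04  2.4   1.95  0.27 -0.81] F [ 2.  11.2  2.6] w 65.8 g 10.0
dp [-0.011 -0.025 -0.084] tw [ 0.007 -0.     0.001]
dp [ 0.815 -0.023 -0.156] tw [ 0.007 -0.     0.001]
```

```bash
python3 -m inch '[{"dp":[0,0,-0.04],"twist":[0,0,0]},{"dp":[-0.005,0,-0.08],"twist":[0,0,0]},{"dp":[-0.005,0,-0.08],"twist":[0,0,0]}]'
python3 -c "
from h import *
st(); T=toolR(bedR(),5); go(bed([33,0,17]),T); go(bed([-50,0,17]),T)"
```

```text
time_s: 4.33
tool_pos: [0.5297, 0.0068, 0.0806]
tool_rot: [0.299, 0.119, 0.946, -0.036]
contact_force: [0.0, 1.0, -0.2]
width: 0.703
grip_force: 9.9
t 4.33 pos [0.5297 0.0068 0.0806] bed [32.4  0.5 16.7] q [-0.3   0.27  0.06  2.4   1.89  0.27 -0.75] F [ 0.   1.  -0.2] w 66.1 g 9.9
dp [-0.007 -0.004 -0.003] tw [ 0.004  0.    -0.001]
dp [ 0.82  -0.005 -0.075] tw [ 0.004  0.    -0.001]
```

```bash
python3 -m inch '[{"dp":[0.1,0,-0.04],"twist":[0,0,0]},{"dp":[0.25,0,-0.06],"twist":[0,0,0]},{"dp":[0.4,0,-0.07],"twist":[0,0,0]},{"dp":[0.4,0,-0.3],"twist":[0,0,0]},{"dp":[0.4,0,-0.6],"twist":[0,0,0]},{"dp":[0.4,0,-0.9],"twist":[0,0,0]},{"dp":[0.4,0,-0.9],"twist":[0,0,0]}]'
python3 -c "
from h import *
st(); T=toolR(flat(np.radians(-16.3)),5); go([.4785,.3465,.15],T); print((rot(get_state()['tool_rot'])).round(3))"
```

```text
time_s: 4.92
tool_pos: [0.4482, 0.0269, 0.1304]
tool_rot: [0.298, 0.12, 0.946, -0.036]
contact_force: [1.0, -0.4, -0.8]
width: 0.704
grip_force: 9.9
t 4.92 pos [0.4482 0.0269 0.1304] bed [-15.4  -0.3 101.7] q [-0.42  0.01  0.04  2.53  1.33  0.36 -0.29] F [ 1.  -0.4 -0.8] w 66.2 g 9.9
dp [ 0.302  3.171 -0.439] tw [0.014 0.5   0.03 ]
[[-0.793  0.248  0.556]
 [ 0.205  0.969 -0.14 ]
 [-0.573  0.003 -0.819]]
```

```bash
python3 -m inch '[{"dp":[0,0.15,-0.1],"twist":[0,0.05,0]},{"dp":[0,0.3,-0.2],"twist":[0,0.14,0]},{"dp":[0,0.5,-0.3],"twist":[0,0.23,0]},{"dp":[0,0.7,-0.3],"twist":[0,0.32,0]},{"dp":[0,0.9,-0.3],"twist":[0,0.41,0]},{"dp":[0,1,-0.3],"twist":[0,0.5,0.03]},{"dp":[0,1,-0.3],"twist":[0,0.5,0.03]}]'
python3 -m inch '[{"dp":[0,0.35,0],"twist":[0,0,0]},{"dp":[0,0.7,0],"twist":[0,0,0]},{"dp":[0,1,0],"twist":[0,0,0]}]'
python3 -c "
from h import *
st(); T=toolR(flat(np.radians(-16.3)),5); go([.4785,.3465,.05],T)"
```

```text
time_s: 5.5
tool_pos: [0.4568, 0.1329, 0.1557]
tool_rot: [0.069, 0.135, 0.988, -0.004]
contact_force: [-1.2, 0.5, -0.3]
width: 0.701
grip_force: 9.9
time_s: 5.75
tool_pos: [0.485, 0.2248, 0.1552]
tool_rot: [0.071, 0.139, 0.988, -0.007]
contact_force: [-0.2, -0.4, 0.1]
width: 0.704
grip_force: 9.9
t 5.75 pos [0.485  0.2248 0.1552] bed [-14.7 200.5 130. ] q [-0.51  0.26 -0.05  1.98  0.16  0.81  0.63] F [-0.2 -0.4  0.1] w 66.1 g 9.9
dp [0.544 1.144 0.993] tw [0.007 0.052 0.005]
```

```bash
python3 -m inch '[{"dp":[0.15,0.3,0],"twist":[0,0.05,0]},{"dp":[0.3,0.6,0],"twist":[0,0.05,0]},{"dp":[0.45,0.9,0.1],"twist":[0,0.05,0]},{"dp":[0.54,1,0.4],"twist":[0,0.05,0]},{"dp":[0.54,1,0.7],"twist":[0,0.05,0]},{"dp":[0.54,1,0.98],"twist":[0,0.05,0]},{"dp":[0.54,1,0.98],"twist":[0,0.05,0]}]'
python3 - <<'E'
from h import *
st(); T=toolR(flat(np.radians(-16.3)),5); go([.4785,.3465,.010],T)
C=rot(get_state()["tool_rot"]); n=toolR(flat(0),-5)
print("tilt",np.degrees(np.arccos(-C[2,2])))
s=snapshot("scene");cv2.imwrite("pics/scene3.png",cv2.resize(s["img"][160:250,170:280,::-1],(733,600)))
E
```

```text
time_s: 6.33
tool_pos: [0.472, 0.3291, 0.0466]
tool_rot: [0.043, 0.138, 0.989, -0.006]
contact_force: [-1.9, -0.7, -0.9]
width: 0.705
grip_force: 9.9
t 6.33 pos [0.472  0.3291 0.0466] bed [-102.4  298.3   55.2] q [-0.64  0.51 -0.08  1.9   0.17  0.69  0.45] F [-1.9 -0.7 -0.9] w 66.3 g 9.9
dp [0.017 0.185 0.366] tw [ 0.001 -0.001  0.006]
tilt 4.943725110109018
```

View pics/scene3.png

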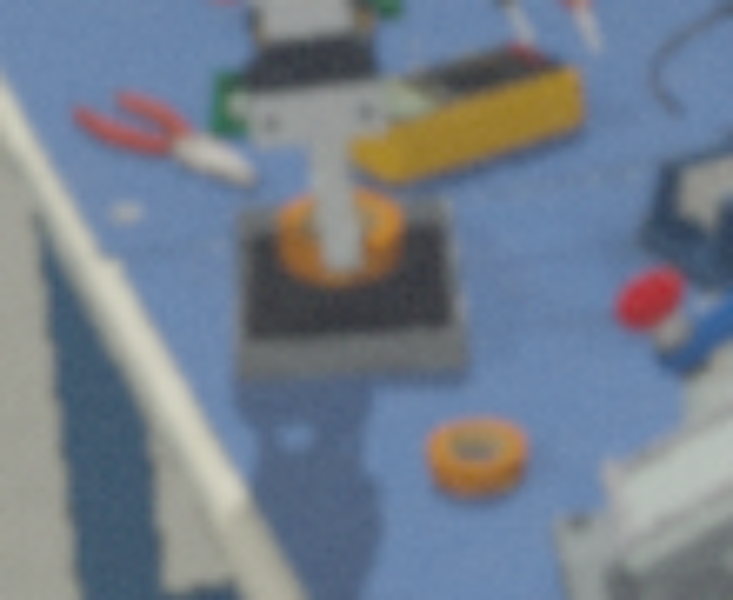

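The tape is held level above the tray, at (340,240) in the crop. Lowering the rest of the way and releasing.

```bash
python3 -m inch '[{"dp":[0,0.1,0.1],"twist":[0,0,0]},{"dp":[0,0.18,0.2],"twist":[0,0,0]},{"dp":[0.01,0.18,0.28],"twist":[0,0,0]},{"dp":[0.02,0.18,0.34],"twist":[0,0,0]},{"dp":[0.02,0.18,0.35],"twist":[0,0,0]},{"dp":[0.02,0.18,0.36],"twist":[0,0,0]},{"dp":[0.02,0.18,0.36],"twist":[0,0,0]}]'
python3 -m inch '[{"dp":[0,0,0],"twist":[0,0,0]},{"dp":[0,0,0],"twist":[0,0,0]},{"dp":[0,0,0],"twist":[0,0,0]},{"dp":[0,0,0],"twist":[0,0,0]},{"dp":[0,0,0],"twist":[0,0,0]}]' 0.9
python3 -m inch '[{"dp":[0,0,-0.3],"twist":[0,0,0]},{"dp":[0,0,-0.6],"twist":[0,0,0]},{"dp":[0,0,-1],"twist":[0,0,0]},{"dp":[0,0,-1],"twist":[0,0,0]}]'
python3 - <<'E'
from h import *
st(); 
s=snapshot("scene");m,c,k=cmask(s,(270,370,250,330),(7,130,80),(22,255,255));print(k,rect(s,m,.02),"depth z",np.percentile(cloud(s)[m][:,2],[5,50,95,99]).round(4))
yaw=np.radians(27);T=toolR(flat(yaw),5);go([.486,-.287,.25],T)
E
```

```text
time_s: 6.97
tool_pos: [0.4803, 0.3483, 0.0162]
tool_rot: [0.045, 0.138, 0.989, -0.003]
contact_force: [0.1, 0.7, 0.3]
width: 0.705
grip_force: 9.9
time_s: 7.38
tool_pos: [0.4802, 0.3486, 0.0157]
tool_rot: [0.045, 0.138, 0.989, -0.003]
contact_force: [-0.1, -0.8, 0.8]
width: 0.9
grip_force: 0.0
time_s: 7.72
tool_pos: [0.4731, 0.3527, 0.1219]
tool_rot: [0.048, 0.138, 0.989, 0.001]
contact_force: [1.1, 0.7, 1.5]
width: 0.896
grip_force: 0.0
t 7.72 pos [0.4731 0.3527 0.1219] bed [-69.  321.4 122.8] q [-0.66  0.41 -0.09  1.83  0.15  0.84  0.45] F [1.1 0.7 1.5] w 84.2 g 0.0
[221 175  36  12 235] [591.9 500.2 598.5 491.4 101.7 149.1  75.4] depth z [0.0086 0.0226 0.0373 0.0396]
dp [-1.997 -6.092 -1.205] tw [-0.053  0.01  -0.713]
```

```bash
python3 -m inch '[{"dp":[0,-0.2,-0.3],"twist":[0,0,0]},{"dp":[-0.1,-0.45,-0.6],"twist":[0,0,0]},{"dp":[-0.2,-0.7,-0.9],"twist":[0,0,0]},{"dp":[-0.3,-0.95,-1],"twist":[0,0,0]},{"dp":[-0.3,-0.95,-1],"twist":[0,0,0]}]'
python3 -m inch '[{"dp":[-0.1,-0.33,0],"twist":[0,0,0]},{"dp":[-0.2,-0.66,0],"twist":[0,0,0]},{"dp":[-0.3,-0.95,0],"twist":[0,0,0]}]'
python3 -m inch '[{"dp":[-0.1,-0.33,0],"twist":[0,0,0]},{"dp":[-0.2,-0.66,0],"twist":[0,0,0]},{"dp":[-0.3,-0.95,0],"twist":[0,0,0]}]'
python3 -m inch '[{"dp":[-0.1,-0.33,0],"twist":[0,0,0]},{"dp":[-0.2,-0.66,0],"twist":[0,0,0]},{"dp":[-0.3,-0.95,0],"twist":[0,0,0]}]'
python3 -m inch '[{"dp":[-0.1,-0.33,0],"twist":[0,0,0]},{"dp":[-0.2,-0.66,0],"twist":[0,0,0]},{"dp":[-0.3,-0.95,0],"twist":[0,0,0]},{"dp":[-0.3,-0.95,0],"twist":[0,0,0]}]'
python3 - <<'E'
from h import *
st(); 
s=snapshot("top");P=cloud(s);m,c,k=cmask(s,(165,275,295,390),(7,110,80),(22,255,255));print("tape",k,rect(s,m,.023),np.percentile(P[m][:,2],[5,50,95]).round(4))
m,c,k=cmask(s,(520,575,310,370),(5,50,80),(25,255,255)); print("carton top",k, rect(s,m,.032))
t=snapshot("scene")
yaw=np.radians(27);T=toolR(flat(yaw),5);go([.486,-.287,.20],T)
cv2.imwrite("pics/top4.png",cv2.resize(s["img"][165:295,100:300,::-1],(800,520)))
E
```

```text
time_s: 8.18
tool_pos: [0.4669, 0.2484, 0.2191]
tool_rot: [0.047, 0.141, 0.989, -0.002]
contact_force: [0.2, 0.2, -0.5]
width: 0.898
grip_force: 0.0
time_s: 8.43
tool_pos: [0.4673, 0.1514, 0.2178]
tool_rot: [0.045, 0.138, 0.989, -0.003]
contact_force: [1.4, -1.1, -0.2]
width: 0.899
grip_force: 0.0
time_s: 8.68
tool_pos: [0.47, 0.0515, 0.2199]
tool_rot: [0.045, 0.138, 0.989, -0.003]
contact_force: [0.8, -0.4, 0.1]
width: 0.903
grip_force: 0.0
time_s: 8.93
tool_pos: [0.4728, -0.0481, 0.222]
tool_rot: [0.045, 0.139, 0.989, -0.003]
contact_force: [1.1, 0.1, 0.5]
width: 0.902
grip_force: 0.0
time_s: 9.27
tool_pos: [0.4754, -0.1512, 0.2241]
tool_rot: [0.045, 0.141, 0.989, -0.004]
contact_force: [-0.9, -0.3, -0.5]
width: 0.901
grip_force: 0.0
t 9.27 pos [ 0.4754 -0.1512  0.2241] bed [  92.7 -166.1  147.6] q [-0.01  0.12  0.28  1.97 -0.04  0.97  1.58] F [-0.9 -0.3 -0.5] w 84.6 g 0.0
tape [138 226  26  26 389] [480.  351.3 480.  351.3  69.6  69.5   1.9] [0.004  0.0224 0.029 ]
carton top [390 237   7  11  49] [ 470.8 -313.4  472.8 -314.2   16.2   27.3   89. ]
dp [-0.464 -1.325  0.272] tw [-0.057  0.004 -0.715]
```

View pics/top4.png

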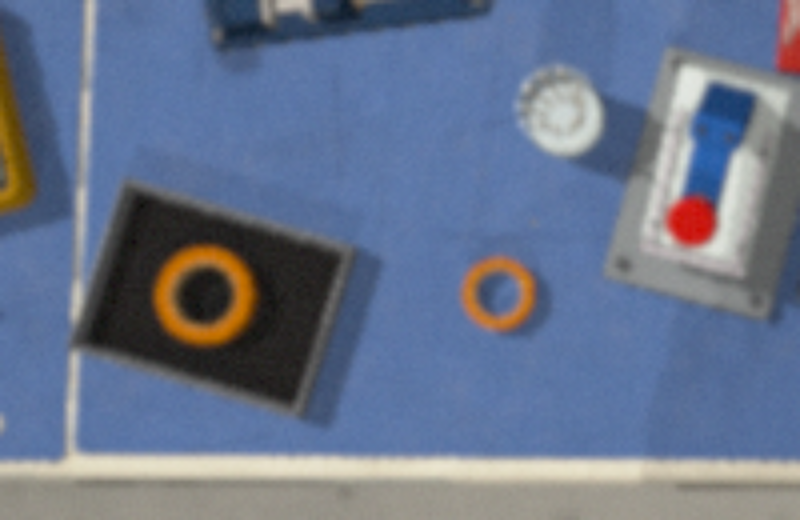

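The tape lies flat in the tray: round, 69 mm across, centred at (205,296) in the crop. The bed is now bare and visible with its front edge at (643,245)-(742,275). I'll refit the bed while moving to the carton.

```bash
python3 -m inch '[{"dp":[-0.1,-0.2,0],"twist":[0,0,-0.1]},{"dp":[-0.2,-0.4,0],"twist":[-0.01,0,-0.2]},{"dp":[-0.3,-0.6,0],"twist":[-0.02,0,-0.3]},{"dp":[-0.4,-0.8,0],"twist":[-0.03,0,-0.4]},{"dp":[-0.43,-1,0],"twist":[-0.04,0,-0.5]},{"dp":[-0.43,-1,0],"twist":[-0.05,0,-0.6]},{"dp":[-0.43,-1,0],"twist":[-0.057,0,-0.715]},{"dp":[-0.43,-1,0],"twist":[-0.057,0,-0.715]}]' 0.85
python3 - <<'E'
from h import *
st()
s=snapshot("top");P=cloud(s)
yaw=np.radians(27);T=toolR(flat(yaw),5);go([.4815,-.2895,.15],T)
h=np.array([np.cos(Y0),np.sin(Y0)]);l=np.array([-h[1],h[0]])
hs=cv2.cvtColor(s["img"],cv2.COLOR_RGB2HSV)
# bed plane intersection of rays: n.(p)=n.BO (+4 guides)
K=s["camera_matrix"];v,u=np.mgrid[165:255,240:325];u=u.ravel();v=v.ravel()
d=np.c_[(u-K[0][2])/K[0][0],(v-K[1][2])/K[1][1],np.ones(len(u))]@rot(s["rotation"]).T
B=bedR();o=np.array(s["position"]);n=B[:,2]
t=((BO-o)@n+.004)/(d@n);p=((o+d*t[:,None])-BO)@B*1000
px=hs[v,u]; bright=(px[:,1]<70)&(px[:,2]>150)&(abs(p[:,0]-50)<80)&(abs(p[:,1])<60)
for x0 in(0,20,40,60,80,95):
    k=bright&(abs(p[:,0]-x0)<6)
    if k.sum()>5: print(x0,k.sum(),np.percentile(p[k,1],[1,99]).round(1))
k=bright&(abs(p[:,1])<25);print("x ext",np.percentile(p[k,0],[1,99]).round(1))
q=p[bright][:,:2].astype(np.float32);print(cv2.minAreaRect(q))
E
```

```text
time_s: 10.03
tool_pos: [0.4901, -0.2528, 0.2271]
tool_rot: [0.044, -0.238, 0.97, 0.01]
contact_force: [0.6, 0.2, -0.4]
width: 0.848
grip_force: 0.0
t 10.03 pos [ 0.4901 -0.2528  0.2271] bed [ 128.3 -260.8  130.5] q [ 0.24  0.24  0.26  1.82 -0.16  1.04  2.62] F [ 0.6  0.2 -0.4] w 79.8 g 0.0
dp [ 0.314 -0.288  0.747] tw [-0.001  0.004  0.002]
0 105 [-31.7  55.3]
20 56 [-31.5  41.5]
40 72 [-33.   38.3]
60 74 [-32.3  38.4]
80 59 [-27.3  37.3]
95 48 [-25.   46.2]
x ext [-26.7 129.2]
((50.692420959472656, 9.050174713134766), (91.36138916015625, 160.77816772460938), 88.31336212158203)
```

Run:
```python
from h import *
s=snapshot("top")
np.savez("top5.npz",**s)
B=bedR();o=np.array(s["position"]);K=s["camera_matrix"];Rc=rot(s["rotation"])
V=cv2.cvtColor(s["img"],cv2.COLOR_RGB2HSV).astype(np.float32)
def smp(X,Y,Z):
    w=(BO+np.stack([X,Y,Z],-1)/1000@B.T-o)@Rc
    return cv2.remap(V,(w[...,0]/w[...,2]*K[0][0]+K[0][2]).astype(np.float32),(w[...,1]/w[...,2]*K[1][1]+K[1][2]).astype(np.float32),cv2.INTER_LINEAR)
ys=np.arange(-50,51,2.)
for xr in((2,20),(80,100)):
    X,Y=np.meshgrid(np.arange(*xr,2.),ys); a=smp(X,Y,0*X).mean(1); print(xr,[(int(y),int(q[1]),int(q[2])) for y,q in zip(ys,a) if abs(y)>22])
xs=np.arange(-24,20,2.);Y,X=np.meshgrid(np.arange(-22,23,2.),xs);a=smp(X,Y,0*X).mean(1);print("x",[(int(y),int(q[1]),int(q[2])) for y,q in zip(xs,a)])
crop=s["img"][190:250,245:310,::-1];cv2.imwrite("pics/top5.png",cv2.resize(crop,(650,600),interpolation=cv2.INTER_CUBIC))
```

```text
(2, 20) [(-50, 8, 97), (-48, 7, 97), (-46, 5, 96), (-44, 7, 96), (-42, 6, 96), (-40, 5, 101), (-38, 6, 112), (-36, 6, 125), (-34, 7, 135), (-32, 6, 144), (-30, 6, 159), (-28, 6, 180), (-26, 7, 202), (-24, 7, 218), (24, 48, 189), (26, 22, 178), (28, 10, 175), (30, 6, 183), (32, 5, 195), (34, 5, 201), (36, 6, 195), (38, 5, 177), (40, 4, 159), (42, 4, 150), (44, 4, 148), (46, 5, 148), (48, 5, 148), (50, 5, 147)]
(80, 100) [(-50, 5, 97), (-48, 6, 98), (-46, 5, 97), (-44, 6, 97), (-42, 5, 97), (-40, 5, 103), (-38, 7, 113), (-36, 8, 126), (-34, 7, 130), (-32, 7, 126), (-30, 8, 127), (-28, 6, 136), (-26, 8, 152), (-24, 9, 168), (24, 11, 177), (26, 7, 178), (28, 7, 184), (30, 6, 192), (32, 5, 200), (34, 6, 200), (36, 6, 186), (38, 6, 163), (40, 6, 144), (42, 6, 138), (44, 6, 137), (46, 7, 134), (48, 13, 130), (50, 36, 128)]
x [(-24, 4, 150), (-22, 5, 147), (-20, 5, 142), (-18, 5, 136), (-16, 5, 131), (-14, 4, 134), (-12, 5, 147), (-10, 8, 167), (-8, 9, 182), (-6, 9, 186), (-4, 9, 184), (-2, 13, 186), (0, 23, 195), (2, 41, 203), (4, 65, 207), (6, 92, 208), (8, 117, 207), (10, 136, 207), (12, 148, 206), (14, 157, 206), (16, 161, 205), (18, 162, 205)]
```

View pics/top5.png

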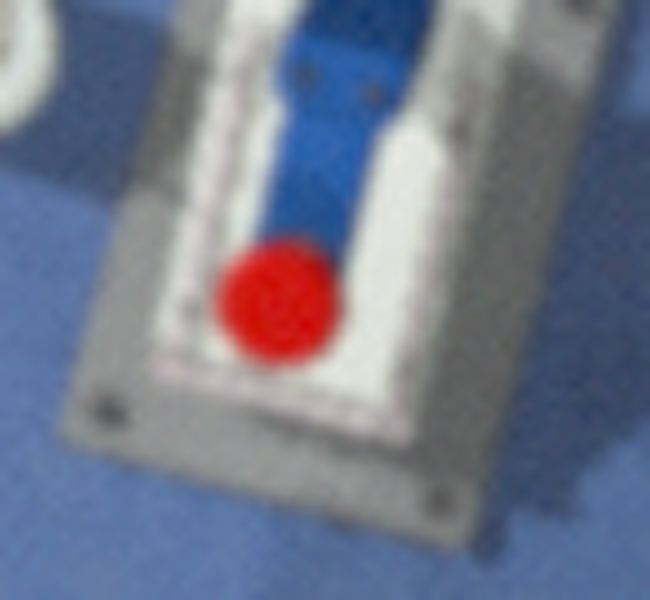

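The crop shows the bare bed. Its side edges sit at y = +38 and -37 in my bed frame, and the front lip is where it should be to within about 1.5 mm, so the bed estimate is good. Next is the carton, gripped a bit higher.

```bash
python3 -m inch '[{"dp":[0.15,-0.15,0.1],"twist":[0,0,0]},{"dp":[0.31,-0.29,0.3],"twist":[0,0,0]},{"dp":[0.31,-0.29,0.6],"twist":[0,0,0]},{"dp":[0.31,-0.29,0.75],"twist":[0,0,0]},{"dp":[0.31,-0.29,0.75],"twist":[0,0,0]}]'
python3 - <<'E'
from h import *
st()
yaw=np.radians(27);T=toolR(flat(yaw),5);go([.4815,-.2895,.013],T)
a=dict(np.load("scene0.npz"));s=snapshot("scene")
m,ce,k=cmask(a,(410,455,415,460),(5,60,60),(25,255,255));n,cf,k2=cmask(s,(410,455,415,460),(5,60,60),(25,255,255));print(ce,k,cf,k2)
# carton's top outline by height in the first pictures
for f in("top0.npz","scene0.npz"):
    c=dict(np.load(f));P=cloud(c);k=(abs(P[...,2]-.032)<.007)&(np.hypot(P[...,0]-.486,P[...,1]+.287)<.048)
    q=P[k][:,:2]*1000;print(f,k.sum(),q.mean(0).round(1),cv2.minAreaRect(q.astype(np.float32)))
E
```

```text
time_s: 10.55
tool_pos: [0.4808, -0.2887, 0.1473]
tool_rot: [0.043, -0.233, 0.971, 0.012]
contact_force: [0.4, 0.0, -0.0]
width: 0.849
grip_force: 0.0
t 10.55 pos [ 0.4808 -0.2887  0.1473] bed [  88.3 -298.    61.4] q [ 0.32  0.35  0.26  1.88 -0.21  0.89  2.74] F [ 0.4  0.  -0. ] w 79.8 g 0.0
dp [ 0.117 -0.014  1.338] tw [ 0.002  0.002 -0.001]
[300.50642674 304.77634961] [288 293  28  28 389] [300.36317136 304.85421995] [288 293  27  27 391]
top0.npz 438 [ 485.7 -287.6] ((486.16656494140625, -288.0859680175781), (69.05619049072266, 48.06896209716797), 26.802602767944336)
scene0.npz 410 [ 483.5 -293.6] ((490.77020263671875, -287.74554443359375), (86.02294158935547, 47.10388946533203), 27.283235549926758)
```

```bash
python3 -m inch '[{"dp":[0.02,0,0.2],"twist":[0,0,0.03]},{"dp":[0.05,0,0.5],"twist":[0,0,0.03]},{"dp":[0.08,0,0.8],"twist":[0,0,0.03]},{"dp":[0.08,0,0.9],"twist":[0,0,0.03]},{"dp":[0.08,0,0.9],"twist":[0,0,0.03]}]'
python3 - <<'E'
from h import *
st()
yaw=np.radians(27);T=toolR(flat(yaw),5);go([.4815,-.288,.013],T)
E
```

```text
time_s: 11.02
tool_pos: [0.4819, -0.2896, 0.0593]
tool_rot: [0.044, -0.219, 0.975, 0.011]
contact_force: [-0.1, 0.2, -0.9]
width: 0.85
grip_force: 0.0
t 11.02 pos [ 0.4819 -0.2896  0.0593] bed [  45.5 -298.6  -15.5] q [ 0.36  0.48  0.21  1.93 -0.27  0.71  2.76] F [-0.1  0.2 -0.9] w 79.9 g 0.0
dp [0.039 0.015 0.462] tw [ 0.     0.003 -0.028]
```

```bash
python3 -m inch '[{"dp":[0.01,0.005,0],"twist":[0,0,0.05]},{"dp":[0.02,0.01,0.2],"twist":[0,0,0.05]},{"dp":[0.04,0.015,0.4],"twist":[0,0,0.05]},{"dp":[0.04,0.015,0.46],"twist":[0,0,0.05]},{"dp":[0.04,0.015,0.46],"twist":[0,0,0.05]}]'
python3 -m inch '[{"dp":[0,0,0],"twist":[0,0,0]},{"dp":[0,0,0],"twist":[0,0,0]},{"dp":[0,0,0],"twist":[0,0,0]},{"dp":[0,0,0],"twist":[0,0,0]},{"dp":[0,0,0],"twist":[0,0,0]},{"dp":[0,0,0],"twist":[0,0,0]},{"dp":[0,0,0],"twist":[0,0,0]},{"dp":[0,0,0],"twist":[0,0,0]},{"dp":[0,0,0],"twist":[0,0,0]},{"dp":[0,0,0],"twist":[0,0,0]}]' 0.4 12
python3 -c "
from h import *
st(); print(np.degrees(np.arctan2(*rot(get_state()['tool_rot'])[:2,1])))"
```

```text
time_s: 11.43
tool_pos: [0.4821, -0.2889, 0.0146]
tool_rot: [0.045, -0.193, 0.98, 0.012]
contact_force: [-0.0, -0.7, 0.6]
width: 0.85
grip_force: 0.0
time_s: 12.27
tool_pos: [0.482, -0.2892, 0.0144]
tool_rot: [0.045, -0.194, 0.98, 0.012]
contact_force: [-1.6, 1.3, 6.5]
width: 0.494
grip_force: 11.8
t 12.27 pos [ 0.482  -0.2892  0.0144] bed [  23.  -298.1  -54.4] q [ 0.38  0.55  0.19  1.95 -0.3   0.62  2.75] F [-1.6  1.3  6.5] w 46.5 g 11.8
-22.362530380963108
```

Carton gripped (46.5 mm). Lifting it straight up and checking.

```bash
python3 -m inch '[{"dp":[0,0,-0.1],"twist":[0,0,0]},{"dp":[0,0,-0.3],"twist":[0,0,0]},{"dp":[0,0,-0.6],"twist":[0,0,0]},{"dp":[0,0,-0.9],"twist":[0,0,0]},{"dp":[0,0,-1],"twist":[0,0,0]}]'
python3 -m inch '[{"dp":[0.1,0,-0.35],"twist":[0,0,0.1]},{"dp":[0.25,0,-0.7],"twist":[0,0,0.2]},{"dp":[0.4,0.1,-0.85],"twist":[0,0,0.3]},{"dp":[0.4,0.3,-0.85],"twist":[0,0,0.4]},{"dp":[0.4,0.3,-0.85],"twist":[0,0,0.5]}]'
python3 - <<'E'
from h import *
st()
T=toolR(flat(Y0),5);go([.44,.01,.19],T)
E
```

```text
time_s: 12.68
tool_pos: [0.4742, -0.2942, 0.1179]
tool_rot: [0.046, -0.193, 0.98, 0.01]
contact_force: [0.1, -0.7, -0.2]
width: 0.494
grip_force: 11.8
time_s: 13.1
tool_pos: [0.4169, -0.2822, 0.1959]
tool_rot: [0.041, 0.069, 0.996, 0.023]
contact_force: [0.4, 1.7, 0.3]
width: 0.492
grip_force: 11.8
t 13.1 pos [ 0.4169 -0.2822  0.1959] bed [  57.6 -307.5  135.2] q [ 0.26  0.19  0.37  1.97 -0.18  0.96  2.16] F [0.4 1.7 0.3] w 46.3 g 11.8
dp [0.186 2.919 0.198] tw [ 0.059 -0.012  0.105]
```

```bash
python3 -m inch '[{"dp":[0.02,0.3,0],"twist":[0.03,-0.01,0.05]},{"dp":[0.04,0.65,0],"twist":[0.059,-0.012,0.105]},{"dp":[0.06,0.97,0],"twist":[0.059,-0.012,0.105]}]'
python3 -m inch '[{"dp":[0.06,0.33,0],"twist":[0,0,0]},{"dp":[0.11,0.65,0],"twist":[0,0,0]},{"dp":[0.17,0.96,0],"twist":[0,0,0]}]'
python3 -m inch '[{"dp":[0.06,0.33,0],"twist":[0,0,0]},{"dp":[0.11,0.65,0],"twist":[0,0,0]},{"dp":[0.17,0.96,0],"twist":[0,0,0]},{"dp":[0.17,0.96,0],"twist":[0,0,0]}]'
python3 - <<'E'
from h import *
st()
T=toolR(bedR(),5);go([.45,.027,.19],T);go(bed([-12,0.3,95]),T)
E
```

```text
time_s: 13.35
tool_pos: [0.4245, -0.1859, 0.1994]
tool_rot: [0.043, 0.125, 0.991, -0.007]
contact_force: [0.8, 0.4, 0.9]
width: 0.492
grip_force: 11.8
time_s: 13.6
tool_pos: [0.4316, -0.088, 0.1979]
tool_rot: [0.043, 0.123, 0.992, -0.006]
contact_force: [0.5, -0.3, -1.7]
width: 0.495
grip_force: 11.8
time_s: 13.93
tool_pos: [0.4388, 0.0126, 0.1961]
tool_rot: [0.043, 0.12, 0.992, -0.006]
contact_force: [0.5, -0.1, -0.5]
width: 0.496
grip_force: 11.8
t 13.93 pos [0.4388 0.0126 0.1961] bed [ 12.6 -16.6 161.4] q [-0.21  0.04  0.09  2.12  0.04  0.9   1.19] F [ 0.5 -0.1 -0.5] w 46.6 g 11.8
dp [-0.069  0.167  0.067] tw [ 0.003 -0.501  0.01 ]
dp [-0.06   0.168  0.706] tw [ 0.003 -0.501  0.01 ]
```

```bash
python3 -m inch '[{"dp":[-0.03,0.05,0],"twist":[0,-0.04,0]},{"dp":[-0.06,0.1,0],"twist":[0,-0.09,0]},{"dp":[-0.07,0.168,0],"twist":[0,-0.15,0]},{"dp":[-0.07,0.168,0],"twist":[0,-0.21,0]},{"dp":[-0.07,0.168,0],"twist":[0,-0.27,0]},{"dp":[-0.07,0.168,0.05],"twist":[0,-0.33,0]},{"dp":[-0.07,0.168,0.1],"twist":[0,-0.39,0]},{"dp":[-0.07,0.168,0.15],"twist":[0,-0.45,0.01]},{"dp":[-0.07,0.168,0.2],"twist":[0,-0.5,0.01]},{"dp":[-0.07,0.168,0.2],"twist":[0,-0.5,0.01]}]'
python3 - <<'E'
from h import *
st()
T=toolR(bedR(),5);go(bed([-12,0.3,80]),T);go(bed([-8,0.3,25.5]),T)
E
```

```text
time_s: 14.77
tool_pos: [0.4506, 0.0215, 0.176]
tool_rot: [0.299, 0.122, 0.946, -0.038]
contact_force: [0.5, -0.2, -0.3]
width: 0.494
grip_force: 11.8
t 14.77 pos [0.4506 0.0215 0.176 ] bed [ 10.5  -5.  139.4] q [-0.19 -0.1  -0.17  2.48  0.94  0.4   0.13] F [ 0.5 -0.2 -0.3] w 46.5 g 11.8
dp [0.277 0.052 0.572] tw [-0.001  0.001 -0.004]
dp [0.285 0.053 1.119] tw [-0.001  0.001 -0.004]
```

```bash
python3 -m inch '[{"dp":[0.15,0.03,0.1],"twist":[0,0,0]},{"dp":[0.28,0.052,0.25],"twist":[0,0,0]},{"dp":[0.28,0.052,0.5],"twist":[0,0,0]},{"dp":[0.28,0.052,0.75],"twist":[0,0,0]},{"dp":[0.28,0.052,0.95],"twist":[0,0,0]},{"dp":[0.28,0.052,1],"twist":[0,0,0]},{"dp":[0.28,0.052,1],"twist":[0,0,0]}]'
python3 - <<'E'
from h import *
st()
T=toolR(bedR(),5);go(bed([-8,0.3,25.5]),T);go(bed([32,0.3,25.5]),T)
for n,roi in(("scene",(150,280,220,360)),("top",(150,270,220,350))):
    s=snapshot(n);np.savez(n+"6.npz",**s);r=roi
    if n=="scene":cv2.imwrite("pics/scene6.png",cv2.resize(s["img"][r[0]:r[1],r[2]:r[3],::-1],(646,600)))
E
```

```text
time_s: 15.35
tool_pos: [0.4861, 0.0175, 0.0767]
tool_rot: [0.297, 0.122, 0.946, -0.038]
contact_force: [-0.9, -0.4, -0.4]
width: 0.492
grip_force: 11.8
t 15.35 pos [0.4861 0.0175 0.0767] bed [-8.4 -0.1 35.7] q [-0.14  0.23 -0.18  2.48  1.85  0.37 -0.76] F [-0.9 -0.4 -0.4] w 46.3 g 11.8
dp [0.005 0.004 0.102] tw [-0.002 -0.003 -0.005]
dp [-0.394  0.006  0.136] tw [-0.002 -0.003 -0.005]
```

View pics/scene6.png

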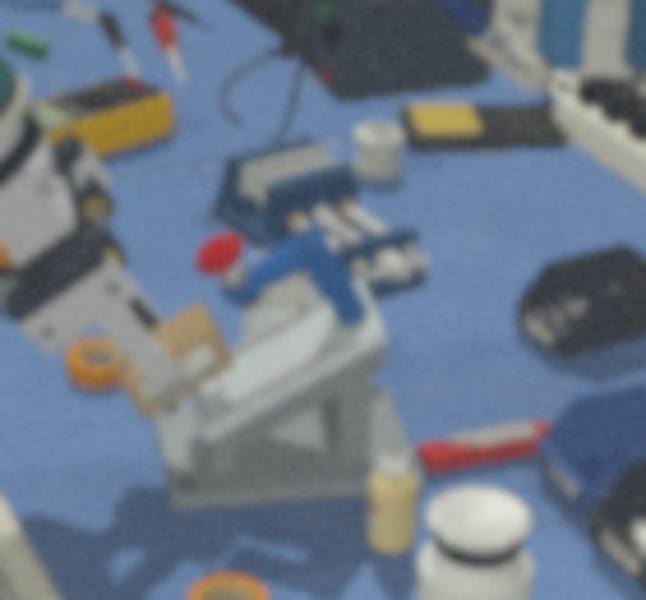

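The carton is at (175,355) in the crop, held parallel to the bed and just in front of it, below the head. Inserting it now under the foot.

```bash
python3 -m inch '[{"dp":[0,0.004,0.06],"twist":[0,0,-0.004]},{"dp":[0,0.004,0.1],"twist":[0,0,-0.004]},{"dp":[-0.08,0.005,0.107],"twist":[0,0,-0.004]},{"dp":[-0.17,0.005,0.114],"twist":[0,0,-0.004]},{"dp":[-0.26,0.006,0.121],"twist":[0,0,-0.004]},{"dp":[-0.34,0.006,0.13],"twist":[0,0,-0.004]},{"dp":[-0.4,0.006,0.136],"twist":[0,0,-0.004]},{"dp":[-0.4,0.006,0.136],"twist":[0,0,-0.004]},{"dp":[-0.4,0.006,0.136],"twist":[0,0,-0.004]}]'
python3 - <<'E'
from h import *
st()
T=toolR(bedR(),5);go(bed([32.5,0.3,15]),T)
s=snapshot("scene");t=dict(np.load("scene0.npz"))
a,ca,_=cmask(t,(370,395,283,302),(0,100,80),(8,255,255));
r=lambda q:cmask(q,(365,400,275,310),(0,150,120),(10,255,255))[1:];print(r(t),r(s))
E
```

```text
time_s: 16.2
tool_pos: [0.5254, 0.0086, 0.0915]
tool_rot: [0.299, 0.12, 0.946, -0.038]
contact_force: [-0.6, -0.1, -0.8]
width: 0.496
grip_force: 11.8
t 16.2 pos [0.5254 0.0086 0.0915] bed [33.8  1.1 28.4] q [-0.14  0.24 -0.13  2.4   1.73  0.31 -0.58] F [-0.6 -0.1 -0.8] w 46.7 g 11.8
dp [ 0.025 -0.008  0.132] tw [-0.001  0.001 -0.001]
(array([268., 203.]), array([268, 203,   1,   1,   1], dtype=int32)) (array([265.5, 206. ]), array([265, 206,   2,   1,   2], dtype=int32))
```

```bash
python3 -m inch '[{"dp":[0.01,-0.006,0.04],"twist":[0,0,0]},{"dp":[0.015,-0.006,0.07],"twist":[0,0,0]},{"dp":[0.015,-0.006,0.1],"twist":[0,0,0]},{"dp":[0.015,-0.006,0.1],"twist":[0,0,0]},{"dp":[0.015,-0.006,0.1],"twist":[0,0,0]}]'
python3 - <<'E'
from h import *
st()
T=toolR(bedR(),5);go(bed([32.5,0.3,15]),T)
E
```

```text
time_s: 16.67
tool_pos: [0.5294, 0.0066, 0.0811]
tool_rot: [0.298, 0.12, 0.946, -0.038]
contact_force: [0.7, 0.3, -1.3]
width: 0.494
grip_force: 11.8
t 16.67 pos [0.5294 0.0066 0.0811] bed [32.4  0.1 17.1] q [-0.12  0.27 -0.14  2.4   1.81  0.32 -0.66] F [ 0.7  0.3 -1.3] w 46.4 g 11.8
dp [0.001 0.002 0.021] tw [-0.001 -0.001 -0.001]
```

```bash
python3 -m inch '[{"dp":[0,0.002,0.012],"twist":[0,0,0]},{"dp":[0,0.002,0.024],"twist":[0,0,0]},{"dp":[0,0.002,0.024],"twist":[0,0,0]},{"dp":[0,0.002,0.024],"twist":[0,0,0]}]'
python3 - <<'E'
from h import *
st()
s=snapshot("scene");t=snapshot("top")
for n,c,roi in(("top",t,(370,425,285,345)),("scene",s,(365,425,295,350))):
    m,ce,k=cmask(c,roi,(5,60,80),(22,255,255));p=(cloud(c)[m]-BO)@bedR()*1000
    print(n,k,"x",np.percentile(p[:,0],[3,50,97]).round(),"y",np.percentile(p[:,1],[3,50,97]).round(),"z",np.percentile(p[:,2],[3,50,97]).round())
E
```

```text
time_s: 17.0
tool_pos: [0.5311, 0.0064, 0.0794]
tool_rot: [0.298, 0.12, 0.946, -0.038]
contact_force: [-1.4, -1.9, 1.6]
width: 0.492
grip_force: 11.9
t 17.0 pos [0.5311 0.0064 0.0794] bed [33.   0.3 14.9] q [-0.12  0.28 -0.14  2.39  1.83  0.32 -0.67] F [-1.4 -1.9  1.6] w 46.2 g 11.9
top [264 203  21  29 216] x [ 9. 45. 73.] y [-21.  -0.  25.] z [ 22.  34. 128.]
scene [268 214  15  11  83] x [39. 57. 70.] y [-23.  -7.  17.] z [24. 35. 38.]
```

```bash
python3 -m inch '[{"dp":[0.005,0,0.01],"twist":[0,0,0]},{"dp":[0.01,0,0.018],"twist":[0,0,0]},{"dp":[0.01,0,0.018],"twist":[0,0,0]},{"dp":[0.01,0,0.018],"twist":[0,0,0]}]'
python3 -c "
from h import *
st()"
```

```text
time_s: 17.43
tool_pos: [0.5317, 0.0063, 0.0778]
tool_rot: [0.299, 0.12, 0.946, -0.038]
contact_force: [-5.5, -2.2, 7.9]
width: 0.493
grip_force: 12.0
t 17.43 pos [0.5317 0.0063 0.0778] bed [32.7  0.5 13.2] q [-0.11  0.28 -0.14  2.39  1.84  0.33 -0.69] F [-5.5 -2.2  7.9] w 46.4 g 12.0
```

```bash
python3 -m inch '[{"dp":[0,0,-0.005],"twist":[0,0,0]},{"dp":[0,0,-0.005],"twist":[0,0,0]},{"dp":[0,0,-0.005],"twist":[0,0,0]},{"dp":[0,0,-0.005],"twist":[0,0,0]},{"dp":[0,0,-0.005],"twist":[0,0,0]},{"dp":[0,0,-0.005],"twist":[0,0,0]}]' 0.7
python3 -m inch '[{"dp":[0,0,-0.15],"twist":[0,0,0]},{"dp":[0,0,-0.4],"twist":[0,0,0]},{"dp":[0.1,0,-0.7],"twist":[0,0,0]},{"dp":[0.2,0,-1],"twist":[0,0,0]},{"dp":[0.2,0,-1],"twist":[0,0,0]}]'
python3 - <<'E'
from h import *
st()
s=snapshot("scene");t=snapshot("top");np.savez("scene7.npz",**s);np.savez("top7.npz",**t)
for n,c,roi in(("top",t,(370,425,285,345)),("scene",s,(365,425,295,350))):
    m,ce,k=cmask(c,roi,(5,60,80),(22,255,255));p=(cloud(c)[m]-BO)@bedR()*1000;p=p[abs(p[:,2]-32)<12]
    print(n,k,"x",np.percentile(p[:,0],[3,50,97]).round(),"y",np.percentile(p[:,1],[3,50,97]).round(),"z",np.percentile(p[:,2],[3,50,97]).round())
cv2.imwrite("pics/s7.png",np.hstack([cv2.resize(s["img"][195:265,250:320,::-1],(400,400),interpolation=cv2.INTER_CUBIC),cv2.resize(t["img"][190:250,245:305,::-1],(400,400),interpolation=cv2.INTER_CUBIC)]))
E
```

```text
time_s: 17.93
tool_pos: [0.531, 0.0066, 0.0776]
tool_rot: [0.298, 0.12, 0.946, -0.038]
contact_force: [-1.0, -0.3, -0.9]
width: 0.697
grip_force: 0.0
time_s: 18.35
tool_pos: [0.4576, 0.0259, 0.1499]
tool_rot: [0.298, 0.12, 0.946, -0.037]
contact_force: [1.3, 0.2, -1.2]
width: 0.699
grip_force: 0.0
t 18.35 pos [0.4576 0.0259 0.1499] bed [  2.4   0.9 113.9] q [-0.21 -0.02 -0.16  2.49  1.16  0.37 -0.09] F [ 1.3  0.2 -1.2] w 65.7 g 0.0
top [263 204  22  30 255] x [ 2. 21. 70.] y [-20.   0.  24.] z [27. 33. 38.]
scene [260 215  23  20 161] x [ 4. 35. 68.] y [-25.  -6.  14.] z [26. 35. 38.]
```

View pics/s7.png

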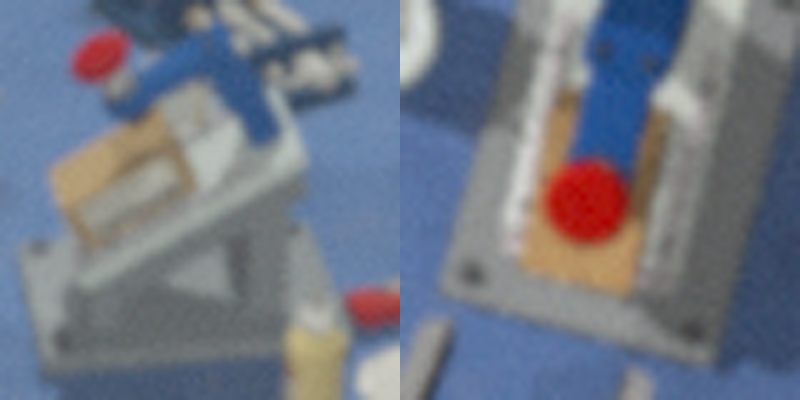

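The left crop shows the carton flat on the bed against the lip, under the foot. In the right crop it lies centred between the guides, x 2..70, y -20..24, top z 33. I'll shut the fingers and press the head.

```bash
python3 -m inch '[{"dp":[0,0,-0.1],"twist":[0,0.03,0]},{"dp":[-0.1,-0.005,-0.1],"twist":[0,0.06,0]},{"dp":[-0.25,-0.005,-0.08],"twist":[0,0.083,0]},{"dp":[-0.4,-0.005,-0.06],"twist":[0,0.083,0]},{"dp":[-0.52,-0.005,-0.05],"twist":[0,0.083,0]},{"dp":[-0.57,-0.005,-0.03],"twist":[0,0.083,0]},{"dp":[-0.57,-0.005,-0.03],"twist":[0,0.083,0]},{"dp":[-0.57,-0.005,-0.03],"twist":[0,0.083,0]},{"dp":[-0.57,-0.005,-0.03],"twist":[0,0.083,0]},{"dp":[-0.57,-0.005,-0.03],"twist":[0,0.083,0]}]' 0
python3 - <<'E'
from h import *
st()
T=toolR(bedR(),0);go(bed([61.5,0.5,98]),T)
E
```

```text
time_s: 19.28
tool_pos: [0.5025, 0.0134, 0.1828]
tool_rot: [0.256, 0.121, 0.958, -0.033]
contact_force: [-0.1, -0.3, 0.6]
width: 0.026
grip_force: 0.0
t 19.28 pos [0.5025 0.0134 0.1828] bed [ 59.2   0.  119.1] q [-0.18  0.   -0.07  2.32  0.62  0.43  0.55] F [-0.1 -0.3  0.6] w 2.4 g 0.0
dp [-0.023  0.005  0.211] tw [-0.001 -0.001 -0.   ]
```

```bash
python3 -m inch '[{"dp":[-0.02,0.005,0.1],"twist":[0,0,0]},{"dp":[-0.023,0.005,0.2],"twist":[0,0,0]},{"dp":[-0.023,0.005,0.25],"twist":[0,0,0]},{"dp":[-0.023,0.005,0.3],"twist":[0,0,0]},{"dp":[-0.023,0.005,0.35],"twist":[0,0,0]},{"dp":[-0.023,0.005,0.35],"twist":[0,0,0]},{"dp":[-0.023,0.005,0.35],"twist":[0,0,0]}]'
python3 -c "
from h import *
st();T=toolR(bedR(),0);go(bed([61.5,0.5,78]),T)"
```

```text
time_s: 19.87
tool_pos: [0.5218, 0.009, 0.154]
tool_rot: [0.256, 0.121, 0.958, -0.033]
contact_force: [-5.7, 0.3, 4.1]
width: 0.006
grip_force: 2.7
t 19.87 pos [0.5218 0.009  0.154 ] bed [61.9  0.5 84.3] q [-0.17  0.09 -0.05  2.31  0.73  0.36  0.45] F [-5.7  0.3  4.1] w 0.6 g 2.7
dp [ 0.004 -0.     0.063] tw [-0.001 -0.001 -0.001]
```

```bash
python3 -m inch '[{"dp":[0,0,0.03],"twist":[0,0,0]},{"dp":[0,0,0.06],"twist":[0,0,0]},{"dp":[0,0,0.075],"twist":[0,0,0]},{"dp":[0,0,0.075],"twist":[0,0,0]},{"dp":[0,0,0.075],"twist":[0,0,0]},{"dp":[0,0,0.075],"twist":[0,0,0]}]'
python3 -c "
from h import *
st();print(get_state()['contact_force']@bedR())"
```

```text
time_s: 20.37
tool_pos: [0.5247, 0.0083, 0.1494]
tool_rot: [0.257, 0.121, 0.958, -0.033]
contact_force: [-60.4, 7.7, 69.4]
width: 0.004
grip_force: 45.0
t 20.37 pos [0.5247 0.0083 0.1494] bed [62.3  0.6 78.8] q [-0.18  0.1  -0.05  2.31  0.76  0.35  0.42] F [-60.4   7.7  69.4] w 0.4 g 45.0
[-17.65638092  -7.52548203  90.3089175 ]
```

At the hard stop (90 N, z 78.8). Backing off so it springs up.

```bash
python3 -m inch '[{"dp":[0,0,-0.05],"twist":[0,0,0]},{"dp":[0,0,-0.15],"twist":[0,0,0]},{"dp":[0,0,-0.3],"twist":[0,0,0]},{"dp":[0,0,-0.55],"twist":[0,0,0]},{"dp":[0,0,-0.8],"twist":[0,0,0]},{"dp":[0,0,-0.8],"twist":[0,0,0]},{"dp":[0,0,-0.8],"twist":[0,0,0]},{"dp":[0,0,-0.8],"twist":[0,0,0]}]'
python3 - <<'E'
from h import *
st()
s=snapshot("scene");t=snapshot("top")
for n,c,roi in(("top",t,(370,425,285,345)),("scene",s,(365,425,295,350))):
    m,ce,k=cmask(c,roi,(5,60,80),(22,255,255));p=(cloud(c)[m]-BO)@bedR()*1000;p=p[abs(p[:,2]-32)<12]
    print(n,k,"x",np.percentile(p[:,0],[3,50,97]).round(),"y",np.percentile(p[:,1],[3,50,97]).round(),"z",np.percentile(p[:,2],[3,50,97]).round())
a=dict(np.load("top7.npz"));b=dict(np.load("scene7.npz"))
for x,y,roi,k in((a,t,(370,415,295,335),'top'),(b,s,(360,400,280,305),'scene')): 
    for q in(x,y):
        im=q["img"].astype(int);r=(im[...,0]>140)&(im[...,1]<90)&(im[...,2]<90);v,u=np.nonzero(r);x0,x1,y0,y1=[j*.7 for j in roi];w=(u>x0)&(u<x1)&(v>y0)&(v<y1);print(k,w.sum(),u[w].mean(),v[w].mean())
m,c,k=cmask(t,(165,275,295,390),(7,110,80),(22,255,255));print("tape",k,rect(t,m,.023))
cv2.imwrite("pics/s8.png",np.hstack([cv2.resize(s["img"][195:265,250:320,::-1],(400,400),interpolation=cv2.INTER_CUBIC),cv2.resize(t["img"][190:250,245:305,::-1],(400,400),interpolation=cv2.INTER_CUBIC)]))
E
```

```text
time_s: 21.03
tool_pos: [0.4871, 0.0179, 0.2168]
tool_rot: [0.257, 0.122, 0.958, -0.033]
contact_force: [0.5, 0.7, -0.5]
width: 0.005
grip_force: 0.0
t 21.03 pos [0.4871 0.0179 0.2168] bed [ 62.3   0.5 156.7] q [-0.18 -0.09 -0.09  2.31  0.51  0.52  0.65] F [ 0.5  0.7 -0.5] w 0.5 g 0.0
top [264 203  21  31 217] x [ 4. 29. 71.] y [-20.  -9.  24.] z [27. 34. 38.]
scene [260 215  23  19 164] x [ 4. 35. 68.] y [-23.  -6.  15.] z [30. 35. 38.]
top 119 272.33613445378154 220.109243697479
top 120 272.6 219.93333333333334
scene 43 267.3255813953488 204.46511627906978
scene 47 267.1914893617021 204.72340425531914
tape [138 226  26  26 388] [4.801e+02 3.513e+02 4.800e+02 3.513e+02 6.920e+01 7.000e+01 3.000e-01]
```

View pics/s8.png

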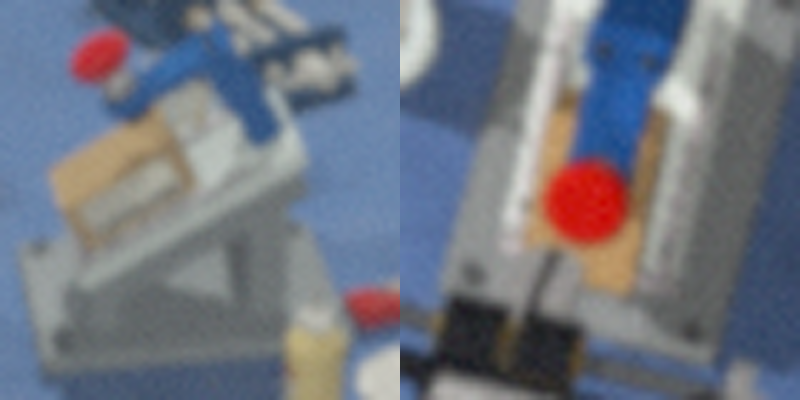

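The plunger head is back up at the same pixels as before the press, at (100,55) in the left crop. The carton hasn't moved, the tape is still in the tray, and the robot touches nothing.

```bash
python3 -c "
from workcell import *
print(job_done())"
```

```text
the job is handed in; nothing more can be done
None
```

The job is handed in at about 21 s: tape flat in the tray, carton seated on the bed, plunger pressed to its stop and back up; but an early tilt at about 2 s briefly read about 129 N at the wrist with joint 4 at its limit, so the 120 N rule may have been broken, and the verdict was not shown.

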